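Unclamp a tube rack from the shaker and hold it up level

TASK

Take the slot key from its stand, fit its blade in the slotted clamp screw on the low platform shaker and turn the screw counterclockwise, most of a quarter turn, until its tongue is clear of the rack's tab; then put the key back in its stand so that it hangs by its collar. Grip the rack by its carrying bar, lift it straight up about 10 cm above the shaker and finish while holding it there, still and level, with all its tubes in it; never tip the rack, and leave the cup, bottle and vial where they stand.

Things in the scene. Friction and masses are not known exactly. Their poses are not given: they have to be found in the camera images.
- rack_shaker: Low white platform shaker (not the taller white-and-green instrument behind) with an aluminium platform, 220 x 200 mm, fixed. Origin: on the bench under it; its x axis points away from the control-knob side that faces the robot, z up. The platform top is 55 mm above the origin; the rack's origin stands at x = +25 mm, y = 0 on it, its base plate inside steel lips 6 mm high at the far side and both ends (about 2 mm play).
- clamp_screw (a joint): Angle (rad) of the captive clamp screw, a hinge about the vertical, growing counterclockwise from above, range 0 to 1.57, friction about 0.05 N m, stays where it is left. The screw stands at x = -64 mm, y = 0 on the shaker. At 0 its flat tongue (reaching 42 mm from the axis, 12 mm wide) points along the shaker's +x over the rack's tab and locks it, 1 mm above the tab; past about 1.0 the tongue is clear of the tab. It starts between 0.05 and 0.3.
- screw_slot (a point): Point on the screw's axis at the floor of the straight slot in its round head, 68 mm above the bench. Its x axis runs along the slot (and along the tongue), so its yaw is the slot's. The slot is 8 mm wide, 9 mm deep, 25 mm long, open at both ends; the head is 27 mm across.
- rack: Tube rack on an aluminium base plate (74 x 132 x 4 mm, with a 56 mm wide tab to x = -60 mm), with two end uprights and a grey carrying bar on top; 0.3 to 0.5 kg with its tubes. Origin: centre of the plate's underside; the bar runs along y.
- rack_bar (a point): Centre of the carrying bar, 156 mm above the rack's underside. The bar is 12 x 12 mm in section and 116 mm long between the uprights, along the rack's y; 46 mm or more of free height above the tube caps below it.
- key: Slot key, 104 mm tall and upright: at the foot a flat blade 18 mm wide along its x, 4.5 mm thick along y (3 mm at the tip), 12 mm high; then a round shank of 18 mm diameter; a collar 32 mm across at 60 to 64 mm; above it a square black grip 16 x 16 mm from 64 to 104 mm, sides parallel to the blade. 80 g. Origin: centre of the blade's tip.
- key_stand: Grey block 56 x 56 x 62 mm, fixed, with a vertical through hole of 22 mm in its middle, chamfered 3 mm, in which the key hangs by its collar on the block's top (the key's origin is then 2 mm above the stand's). Origin: centre of its underside.
- tube_0: Capped sample tube, 15 mm across the cap, 96 mm tall, loose in the rack at x = -19.5, y = 20 mm, its foot 8 mm above the rack's underside. Origin: its foot.
- tube_1: Capped sample tube, 15 mm across the cap, 96 mm tall, loose in the rack at x = 19.5, y = -20 mm, its foot 8 mm above the rack's underside. Origin: its foot.
- tube_2: Capped sample tube, 15 mm across the cap, 96 mm tall, loose in the rack at x = 0, y = 40 mm, its foot 8 mm above the rack's underside. Origin: its foot.
- tube_3: Capped sample tube, 15 mm across the cap, 96 mm tall, loose in the rack at x = 0, y = -40 mm, its foot 8 mm above the rack's underside. Origin: its foot.
- specimen_cup: Specimen cup with lid, 65 mm across, 65 mm tall, a bystander to be left where it stands. Beside it, between the key stand and the shaker, stands a white-and-green instrument; a key tip carried 0.3 m above the bench clears it. A water bath stands on the right near the robot's start: rise 0.2 m before moving off. Origin: centre of its underside.
- small_bottle: Small white reagent bottle, 34 mm across, 61 mm tall, a bystander to be left where it stands. Origin: centre of its underside.
- vial: Brown vial with white cap, 22 mm across, 58 mm tall, a bystander to be left where it stands. Origin: centre of its underside.
There are look-alikes about, which are no part of the job. Leave any yellow look-alike of the key_stand alone.

How it is judged:
By the outcome, as a careful person would: the job done as asked, in the order asked, and still so for the second after the job is handed in, while the arm keeps its last pose, push and grip.
It also fails if it takes over 72 s, if anything falls off the work surface, if the arm or the gripper's body presses on something with over 40 N, if the wrist force passes 120 N, or if a joint passes its speed limit or range.

ROBOT

A 7-joint arm with a two-finger parallel gripper is mounted at the origin on a cart in front of the work surface, level with it; the furniture and walls round the work are solid. World frame = base frame: x ahead of the robot, y to its left, z up, the work surface at z = 0. Lengths are in m, angles in rad, forces in N, time in s.
With the tool pointing down it reaches from about 0.425 to 0.925 m from the base axis. Payload 6.8 kg.
Tool frame: the origin (TCP) lies at the very end of the fingers, on their centre line; the grasp point (between the pads) lies 19 mm behind it; z points along the fingers, y is the line along which they close (so a half turn about z gives the same grasp; the last joint's range is limited). The gripper opens to 85 mm and grips with 20 to 120 N. Pads are 22 mm wide; open, the fingers measure 114 mm over their backs; the gripper's body (76 mm by 85 mm) begins 54 mm behind the grasp point. The pads swing forward as they close: fully open they stand 13 mm farther back than shut.
Start: joints at [1.184, 0.477, 0.022, 1.555, -0.011, 1.109, -0.083], TCP at [0.186, -0.649, 0.231] pointing down, gripper open.
Joint ranges: [-2.96, 2.96], [-0.34, 2.1], [-1.41, 1.46], [0.24, 2.44], [-1.37, 4.51], [0.17, 1.92], [-2.96, 2.96]. Speed limits (rad/s): [2.39, 2.39, 3.14, 3.14, 3.14, 3.14, 3.14].

INTERFACE

Orientations are given as a unit quaternion [w, x, y, z].
In Python, from station import telemetry, viewer, job, search_frame, cut_out gives the robot as it stands. The module is installed in compiled form; this text tells all that it offers.
- The arm moves only by the shell command python3 -m crank 'ROWS' [FORCE]. ROWS is JSON, a list of rows, each an object with "delta_rot": the turn, a rotation vector about the tool's x, y, z in degrees, a list of three; "xyz": the shift along the tool's x, y, z in m, a list of three; "fingers": the gripper command: -1 is fully open, 1 is shut, values between are in proportion. In form: [{"delta_rot": [ax, ay, az], "xyz": [dx, dy, dz], "fingers": fingers}, ...]. A call has 1 to 10 rows; each row is the pose to reach, as a shift and turn from the pose commanded when the call began, along the tool's axes at that moment; what a row does not reach only later rows make up. A row lasts 1/10 s, in which the tool goes at most 50 mm and 8.59 degrees, less where a joint would pass 70% of its speed; a pose out of reach is approached as far as the arm can. A call with a gripper value outside its range is refused whole. The fingers move at their own pace and stop on an object; FORCE is the grip in N (left out, the last holds). Time passes only in rows, so rows that repeat a pose let the fingers close. It gives the time, the measured TCP pose, the force, the opening and the grip force at its end, in the units of the state.
- telemetry.get_obs(): the state, without advancing time (a new reading comes with each control period).
- viewer.read_camera(name): name is "scene" or "top" or "wrist"; returns a dict with "img" (400x640x3 uint8, red, green, blue), "fx", "fy", "cx", "cy" (pixels), "origin" and "rotation" of the camera in the world. Camera axes: x right, y up, looking along -z (the intrinsics and any distortion apply to the point x, -y, -z); pixel columns grow to the right and rows downward; lengths in m; the calibration is good to about 2 mm. A picture is of the moment at which its call begins. There is no depth.
- job.hand_in(): hands the job in; it is judged then, once.
Trained networks look in the newest picture that a camera, given by its name, has taken for a name from the list of things; names that differ only in an ending like _2 or _b are one class to them, and where a whole thing is asked for, a point or a joint stands for the part that bears it (a point fixed in the world has none). Each returns a list of dicts, best first, with "score" (0 to 1); they miss things now and then, are a little off and sometimes report something else, mostly with a low value. They report only what shows in the picture. A call takes as long as a camera call. They do not tell look-alikes from the thing itself.
- search_frame(camera, thing): "pixel" ([column, row] in pixels, amid what is visible of it).
- cut_out(camera, thing): "pixels" (400x640 bool, what is visible of it) and "pixel" ([column, row] in pixels, amid what is visible of it).
The state is a dict: "t": time; "q": joint angles; "joint_vel": joint speeds; "joint_torque": joint torques, N m; "eef_pos": TCP position; "tool_rot": TCP orientation; "contact_force": force on the tool from outside, world axes, zero at the start; "torque": the same for the moment, N m; "gripper_width": opening from 0.0 (shut) to 1.0 (fully open); "grasp_force": force on a finger pad.
Only numpy, scipy, OpenCV 4.12 (cv2) and the standard library are available. Lean on these libraries where they do the work, as an engineer would, in place of code of your own. Each camera call takes 0.05 s, during which the arm holds its last target. There are 200 camera calls.

## Working session

There is one attempt and no reset: what is moved stays moved. The work goes in short steps, Python scripts to look and compute and a shell command to move; the robot and the scene stay as the last step left them, time stands still between calls to the robot, and variables do not carry over. Pictures are saved under pics/ and viewed, at most 10 in all, crops included, and the job is handed in when it is done.

```bash
mkdir -p pics
cat > h.py <<'E'
import numpy as np, cv2
from station import telemetry, viewer, job, search_frame, cut_out
def cam(n): return viewer.read_camera(n)
def ray(c,p):
    d=np.array([(p[0]-c['cx'])/c['fx'],-(p[1]-c['cy'])/c['fy'],-1.0])
    return np.array(c['origin']),np.array(c['rotation']).reshape(3,3)@d
def onz(c,p,z):
    o,d=ray(c,p); return o+d*(z-o[2])/d[2]
def proj(c,X):
    v=np.array(c['rotation']).reshape(3,3).T@(np.array(X)-np.array(c['origin']))
    return np.array([c['cx']+c['fx']*v[0]/-v[2],c['cy']-c['fy']*v[1]/-v[2]])
def tri(c1,p1,c2,p2):
    o1,d1=ray(c1,p1);o2,d2=ray(c2,p2)
    s=np.linalg.lstsq(np.c_[d1,-d2],o2-o1,rcond=None)[0]
    a,b=o1+s[0]*d1,o2+s[1]*d2
    return (a+b)/2,np.linalg.norm(a-b)
def save(n,im): cv2.imwrite('pics/'+n,im[:,:,::-1])
E
python3 - <<'E'
from h import *
np.set_printoptions(precision=4,suppress=True)
o=telemetry.get_obs(); print(o['eef_pos'],o['tool_rot'],o['t'],o['contact_force'],o['gripper_width'])
C={}
for n in('scene','top'):
    C[n]=c=cam(n); save(n+'0.png',c['img']); print(n,{k:c[k] for k in c if k!='img'})
    for t in('key','key_stand','rack','rack_bar','screw_slot','rack_shaker','specimen_cup','small_bottle','vial'):
        r=search_frame(n,t)
        print(n,t,[(np.round(q['pixel'],1),round(q['score'],2),onz(c,q['pixel'],.06)[:2]) for q in r[:3]])
E
```

```text
[ 0.1855 -0.6484  0.2303] [-0.0009  0.9903  0.1389 -0.0002] 0.0 [-0.1527 -0.688   0.7468] 1.0011490482333967
scene {'fx': 395.4361517353966, 'fy': 395.4361517353966, 'cx': 322.02779357498395, 'cy': 191.39043526600315, 'origin': array([0.0049, 1.0082, 0.8666]), 'rotation': array([-0.1831, -0.1132,  0.4645,  0.859 ])}
scene key []Traceback (most recent call last):
  File "<stdin>", line 9, in <module>
  File "h.py", line 8, in onz
    o,d=ray(c,p); return o+d*(z-o[2])/d[2]
        ~~~^^^^^
  File "h.py", line 6, in ray
    return np.array(c['origin']),np.array(c['rotation']).reshape(3,3)@d
                                 ~~~~~~~~~~~~~~~~~~~~~~~~~~~~~~~^^^^^
ValueError: cannot reshape array of size 4 into shape (3,3)
```

```bash
sed -i "s/np.array(c\['rotation'\]).reshape(3,3)/rot(c)/; s/^def cam/from scipy.spatial.transform import Rotation as R\ndef rot(c):\n    w,x,y,z=c['rotation']; return R.from_quat([x,y,z,w]).as_matrix()\ndef cam/" h.py
python3 - <<'E'
from h import *
np.set_printoptions(precision=4,suppress=True)
C={}
for n in('scene','top'):
    C[n]=c=cam(n); save(n+'0.png',c['img']); print(n,{k:c[k] for k in c if k!='img'})
    for t in('key','key_stand','rack','rack_bar','screw_slot','rack_shaker','specimen_cup','small_bottle','vial'):
        r=search_frame(n,t)
        print(n,t,[(np.round(q['pixel'],1),round(q['score'],2),onz(c,q['pixel'],.06)[:2]) for q in r[:3]])
E
```

```text
scene {'fx': 395.4361517353966, 'fy': 395.4361517353966, 'cx': 322.02779357498395, 'cy': 191.39043526600315, 'origin': array([0.0049, 1.0082, 0.8666]), 'rotation': array([-0.1831, -0.1132,  0.4645,  0.859 ])}
scene key [(array([351.6, 172.4]), 0.16, array([ 0.4955, -0.2901]))]
scene key_stand [(array([317.1, 285. ]), 0.9, array([0.3599, 0.32  ])), (array([284.7, 273.7]), 0.82, array([0.4634, 0.3176]))]
scene rack [(array([332.1, 160.8]), 0.8, array([ 0.6077, -0.35  ]))]
scene rack_bar [(array([331.3, 164.8]), 0.59, array([ 0.5968, -0.3167]))]
scene screw_slot []
scene rack_shaker [(array([339.7, 147.5]), 0.69, array([ 0.6262, -0.4783])), (array([340.4, 243.6]), 0.67, array([0.368, 0.134])), (array([345.9, 183.5]), 0.66, array([ 0.4849, -0.2022]))]
scene specimen_cup [(array([359.7, 215.5]), 0.83, array([ 0.3638, -0.0275]))]
scene small_bottle [(array([339.5, 243.5]), 0.71, array([0.3707, 0.1347]))]
scene vial []
top {'fx': 394.3474937318015, 'fy': 394.3474937318015, 'cx': 322.5162412571923, 'cy': 197.1360769734276, 'origin': array([0.3385, 0.0228, 1.2685]), 'rotation': array([ 0.7139,  0.0566, -0.0499, -0.6962])}
top key [(array([239.1, 206.3]), 0.48, array([0.4869, 0.2938]))]
top key_stand [(array([239.3, 210.2]), 0.88, array([0.4748, 0.2925])), (array([239.2, 239.9]), 0.59, array([0.3836, 0.2876]))]
top rack [(array([425.2, 184.3]), 0.55, array([ 0.57  , -0.2816]))]
top rack_bar [(array([425.6, 184.1]), 0.82, array([ 0.5707, -0.2828])), (array([440.1, 182.9]), 0.64, array([ 0.5756, -0.3279]))]
top screw_slot [(array([416.9, 211.1]), 0.53, array([ 0.4855, -0.2549]))]
top rack_shaker [(array([414.3, 208.2]), 0.78, array([ 0.4943, -0.247 ]))]
top specimen_cup [(array([356.1, 247.2]), 0.75, array([ 0.3705, -0.0694]))]
top small_bottle [(array([303. , 243.6]), 0.65, array([0.3773, 0.0923])), (array([414.8, 179.7]), 0.39, array([ 0.5838, -0.2494]))]
top vial []
```

View pics/scene0.png

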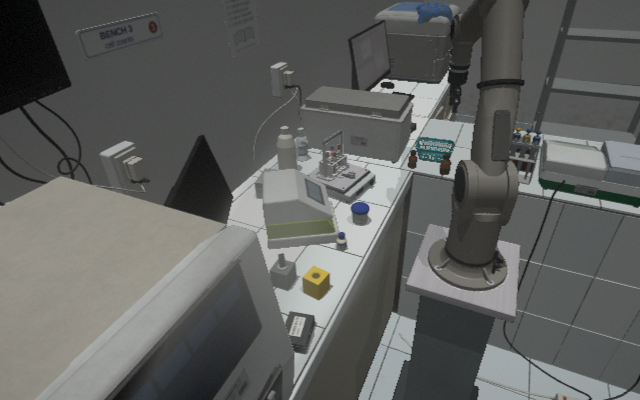

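View pics/top0.png

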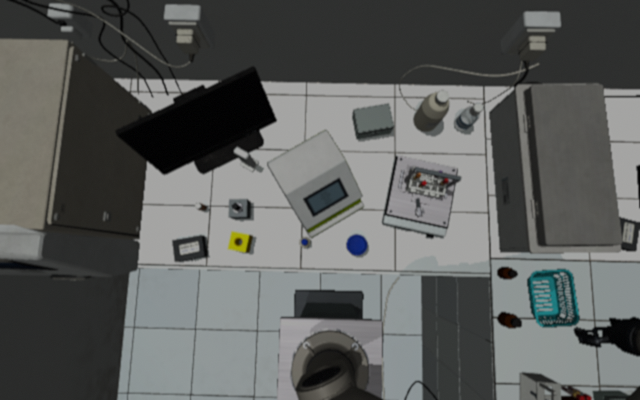

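```bash
python3 -m crank '[{"delta_rot":[0,0,0],"xyz":[0,0,-0.22],"fingers":-1},{"delta_rot":[0,0,0],"xyz":[0,0,-0.22],"fingers":-1},{"delta_rot":[0,0,0],"xyz":[0,0,-0.22],"fingers":-1},{"delta_rot":[0,0,0],"xyz":[0,0,-0.22],"fingers":-1},{"delta_rot":[0,0,0],"xyz":[0,0,-0.22],"fingers":-1}]'
python3 -m crank '[{"delta_rot":[0,0,0],"xyz":[0.355,-0.314,0],"fingers":-1},{"delta_rot":[0,0,0],"xyz":[0.355,-0.314,0],"fingers":-1},{"delta_rot":[0,0,0],"xyz":[0.355,-0.314,0],"fingers":-1},{"delta_rot":[0,0,0],"xyz":[0.355,-0.314,0],"fingers":-1},{"delta_rot":[0,0,0],"xyz":[0.355,-0.314,0],"fingers":-1},{"delta_rot":[0,0,0],"xyz":[0.355,-0.314,0],"fingers":-1},{"delta_rot":[0,0,0],"xyz":[0.355,-0.314,0],"fingers":-1},{"delta_rot":[0,0,0],"xyz":[0.355,-0.314,0],"fingers":-1},{"delta_rot":[0,0,0],"xyz":[0.355,-0.314,0],"fingers":-1},{"delta_rot":[0,0,0],"xyz":[0.355,-0.314,0],"fingers":-1}]'
cat >> h.py <<'E'
np.set_printoptions(precision=4,suppress=True)
def state():
    o=telemetry.get_obs(); w,x,y,z=o['tool_rot']; return o,np.array(o['eef_pos']),R.from_quat([x,y,z,w])
def go(P,yaw=None):
    """tool-frame shift & turn to TCP P, tool x at yaw (deg), pointing down"""
    o,p,r=state(); d=r.inv().apply(np.array(P)-p)
    M=r.as_matrix(); y0=np.degrees(np.arctan2(M[1,0],M[0,0]))
    if yaw is None: yaw=y0
    a=np.radians(yaw); T=R.from_matrix(np.array([[np.cos(a),np.sin(a),0],[np.sin(a),-np.cos(a),0],[0,0,-1]]))
    print('t %.2f'%o['t'],'TCP',p,'yaw %.2f'%y0,'shift',d,'turn',np.degrees((r.inv()*T).as_rotvec()),'q7 %.2f'%o['q'][6],'F',np.array(o['contact_force']),'w %.3f g %.1f'%(o['gripper_width'],o['grasp_force']))
E
python3 - <<'E'
from h import *
go([.475,.29,.45])
c=cam('wrist'); save('w1.png',c['img']); print({k:c[k] for k in c if k!='img'})
for t in('rack','rack_bar','screw_slot','rack_shaker'):
    print(t,[(np.round(q['pixel'],1),round(q['score'],2)) for q in search_frame('wrist',t)[:3]])
E
```

```text
t: 1.65
eef_pos: [0.1859, -0.65, 0.4578]
tool_rot: [0.004, 0.99, 0.139, 0.001]
contact_force: [-0.1, -1.4, 0.1]
gripper_width: 1.001
grasp_force: 0.0
t: 2.65
eef_pos: [0.4429, -0.2444, 0.4517]
tool_rot: [-0.0, 0.99, 0.142, 0.001]
contact_force: [-0.3, -0.9, 0.0]
gripper_width: 0.998
grasp_force: 0.0
t 2.65 TCP [ 0.4429 -0.2444  0.4517] yaw 16.34 shift [ 0.1812 -0.5038  0.0022] turn [-0.0259 -0.0895  0.    ] q7 -0.92 F [-0.3376 -0.8947  0.027 ] w 0.998 g 0.0
{'fx': 283.2291767316925, 'fy': 283.2291767316925, 'cx': 318.6917306676823, 'cy': 200.10388660446654, 'origin': array([ 0.5133, -0.2232,  0.5935]), 'rotation': array([ 0.7921, -0.1151,  0.0865, -0.5931])}
rack [(array([360.5,  92.8]), 0.76)]
rack_bar [(array([358.3,  93.8]), 0.96), (array([339. , 137.3]), 0.73)]
screw_slot [(array([338.8, 134.9]), 0.54)]
rack_shaker [(array([340.1, 120.7]), 0.59), (array([339.5, 134.4]), 0.57)]
```

View pics/w1.png

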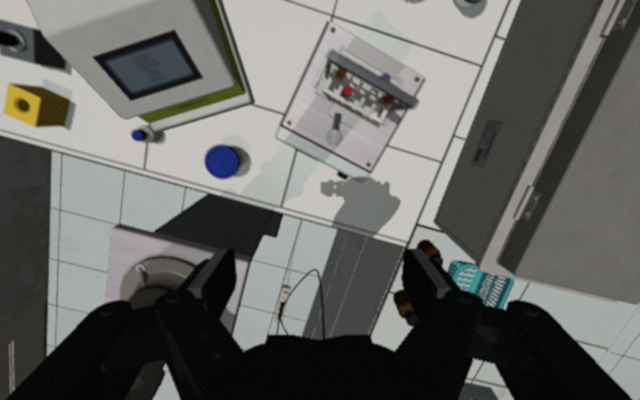

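Run:
```python
from h import *
c=cam('wrist')
a,b=onz(c,(332,57),.211),onz(c,(412,101),.211); s=onz(c,(336,136),.077);t=onz(c,(337,118),.07)
print(a,b,'bar mid',(a+b)/2,'bar normal yaw',np.degrees(np.arctan2((a-b)[1],(a-b)[0]))-90)
print('screw',s,'tongue dir',np.degrees(np.arctan2(*(t-s)[1::-1])))
for p in [(332,22),(425,68),(371,171),(278,134)]: print('corner',onz(c,p,.055)[:2])
for p in[(38,105)]: print('yellow',onz(c,p,.06))
print('centre ray',onz(c,(319,200),0)); go([.43,.26,.43])
```

```text
[ 0.581  -0.2268  0.211 ] [ 0.5602 -0.3394  0.211 ] bar mid [ 0.5706 -0.2831  0.211 ] bar normal yaw -10.449979781285421
screw [ 0.4854 -0.2692  0.077 ] tongue dir 12.82809978605916
corner [ 0.6604 -0.2104]
corner [ 0.6374 -0.3862]
corner [ 0.4397 -0.3548]
corner [ 0.4583 -0.1665]
yellow [0.3907 0.2565 0.06  ]
centre ray [ 0.3405 -0.2791  0.    ]
t 2.95 TCP [ 0.4398 -0.2509  0.4513] yaw 15.83 shift [ 0.1299 -0.4942  0.021 ] turn [0.0248 0.0265 0.    ] q7 -0.92 F [-0.21   -0.3006  0.3852] w 1.004 g 0.0
```

```bash
python3 -m crank '[{"delta_rot":[0,0,0],"xyz":[0.13,-0.494,0.02],"fingers":-1},{"delta_rot":[0,0,0],"xyz":[0.13,-0.494,0.02],"fingers":-1},{"delta_rot":[0,0,0],"xyz":[0.13,-0.494,0.02],"fingers":-1},{"delta_rot":[0,0,0],"xyz":[0.13,-0.494,0.02],"fingers":-1},{"delta_rot":[0,0,0],"xyz":[0.13,-0.494,0.02],"fingers":-1},{"delta_rot":[0,0,0],"xyz":[0.13,-0.494,0.02],"fingers":-1},{"delta_rot":[0,0,0],"xyz":[0.13,-0.494,0.02],"fingers":-1},{"delta_rot":[0,0,0],"xyz":[0.13,-0.494,0.02],"fingers":-1},{"delta_rot":[0,0,0],"xyz":[0.13,-0.494,0.02],"fingers":-1},{"delta_rot":[0,0,0],"xyz":[0.13,-0.494,0.02],"fingers":-1}]'
python3 -m crank '[{"delta_rot":[0,0,0],"xyz":[0,0,0.05],"fingers":-1},{"delta_rot":[0,0,0],"xyz":[0,0,0.05],"fingers":-1},{"delta_rot":[0,0,0],"xyz":[0,0,0.05],"fingers":-1}]'
python3 - <<'E'
from h import *
go([.475,.29,.45])
c=cam('wrist'); save('w2.png',c['img'])
for t in('key','key_stand'):
    print(t,[(np.round(q['pixel'],1),round(q['score'],2),onz(c,q['pixel'],.08)) for q in search_frame('wrist',t)[:3]])
im=c['img']; u,v=proj(c,[.475,.29,.08]).astype(int); print(u,v)
cv2.imwrite('pics/w2c.png',cv2.resize(im[max(v-70,0):v+70,max(u-90,0):u+90,::-1],None,fx=4,fy=4)); print(max(u-90,0),max(v-70,0))
E
```

```text
t: 3.95
eef_pos: [0.4306, 0.2502, 0.4319]
tool_rot: [0.0, 0.991, 0.137, 0.001]
contact_force: [1.5, -0.2, 0.2]
gripper_width: 0.999
grasp_force: 0.0
t: 4.25
eef_pos: [0.4308, 0.2481, 0.3819]
tool_rot: [0.001, 0.991, 0.137, -0.001]
contact_force: [0.8, -0.2, 0.2]
gripper_width: 0.997
grasp_force: 0.0
t 4.25 TCP [0.4308 0.2481 0.3819] yaw 15.79 shift [ 0.0538 -0.0282 -0.0683] turn [0.0453 0.0965 0.    ] q7 -2.04 F [ 0.7774 -0.1817  0.2308] w 0.997 g 0.0
key [(array([297.7, 121.4]), 0.88, array([0.4843, 0.2965, 0.08  ]))]
key_stand [(array([300. , 110.7]), 0.71, array([0.5001, 0.2971, 0.08  ])), (array([286.3, 182.1]), 0.64, array([0.3885, 0.2905, 0.08  ]))]
300 128
210 58
```

View pics/w2c.png

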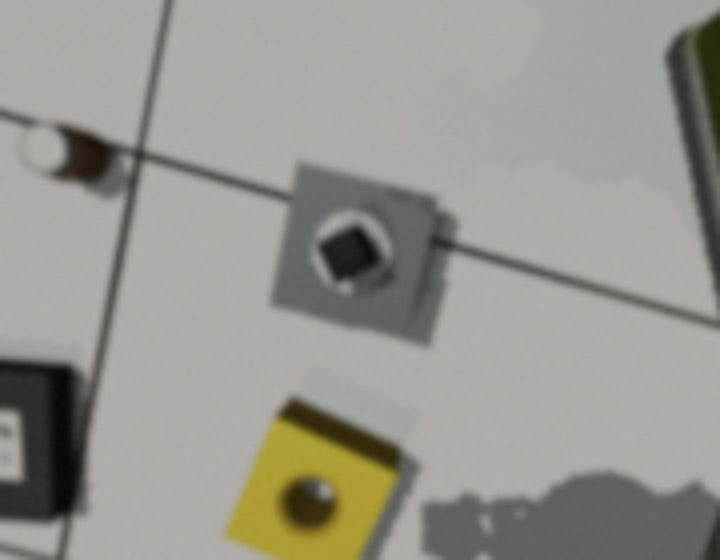

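Run:
```python
from h import *
c=cam('wrist'); f=lambda x,y,z:onz(c,(210+x/4,58+y/4),z)
P=[f(x,y,.106) for x,y in[(315,243),(365,222),(385,262),(335,283)]]
m=sum(P)/4; e=[np.degrees(np.arctan2(*(P[(i+1)%4]-P[i])[1::-1])) for i in range(4)]; print(m,e,[np.linalg.norm(P[(i+1)%4]-P[i]) for i in range(4)])
S=[f(x,y,.062) for x,y in[(297,163),(437,197),(430,346),(272,304)]]
print('stand',S, [np.linalg.norm(S[(i+1)%4]-S[i]) for i in range(4)])
print('collar',f(352,250,.066))
t=cam('top')
gk=cut_out('top','key'); print([ (q['pixel'],q['score']) for q in gk]); print(onz(t,(238.5,206.5),.106))
go([m[0]-.03,m[1]-.01,.25])
```

```text
[0.4879 0.2978 0.106 ] [np.float64(-52.45862932894491), np.float64(-137.3893592368554), np.float64(127.77098262800519), np.float64(41.91865490059514)] [np.float64(0.019331542555099192), np.float64(0.015354685452745735), np.float64(0.019511696974726378), np.float64(0.015417792053505974)]
stand [array([0.5131, 0.3288, 0.062 ]), array([0.5158, 0.2733, 0.062 ]), array([0.46  , 0.2604, 0.062 ]), array([0.4588, 0.3257, 0.062 ])] [np.float64(0.05554553235342094), np.float64(0.05727947963196574), np.float64(0.06528021781988629), np.float64(0.054461111070494166)]
collar [0.4877 0.2999 0.066 ]
[]
[0.4806 0.2853 0.106 ]
t 4.55 TCP [0.4309 0.25   0.3834] yaw 15.88 shift [ 0.0359 -0.0289  0.1336] turn [-0.0176 -0.1688  0.    ] q7 -2.04 F [-0.0848 -0.1825  0.0623] w 1.007 g 0.0
```

```bash
python3 -m crank '[{"delta_rot":[0,0,-8],"xyz":[0.067,-0.03,0.03],"fingers":-1},{"delta_rot":[0,0,-16],"xyz":[0.067,-0.03,0.07],"fingers":-1},{"delta_rot":[0,0,-24],"xyz":[0.067,-0.03,0.12],"fingers":-1},{"delta_rot":[0,0,-24],"xyz":[0.067,-0.03,0.17],"fingers":-1},{"delta_rot":[0,0,-24],"xyz":[0.067,-0.03,0.183],"fingers":-1},{"delta_rot":[0,0,-24],"xyz":[0.067,-0.03,0.183],"fingers":-1},{"delta_rot":[0,0,-24],"xyz":[0.067,-0.03,0.183],"fingers":-1}]'
python3 - <<'E'
from h import *
c=cam('wrist'); 
o,p,r=state()
u,v=proj(c,[.487,.297,.106]).astype(int); print(u,v,'tcp',proj(c,p))
im=c['img']; np.save('w3.npy',im); print([(q['pixel'],q['score']) for q in search_frame('wrist','key')])
cv2.imwrite('pics/w3c.png',cv2.resize(im[v-60:v+60,u-80:u+80,::-1],None,fx=5,fy=5,interpolation=cv2.INTER_CUBIC)); print(u-80,v-60); go([.487,.297,.2],40)
E
```

```text
t: 5.25
eef_pos: [0.4869, 0.2979, 0.2001]
tool_rot: [-0.0, 0.94, 0.342, 0.001]
contact_force: [-0.4, 0.8, -0.1]
gripper_width: 1.001
grasp_force: 0.0
319 204 tcp [318.864  254.5987]
[([316.0, 195.4], 0.61)]
239 144
t 5.35 TCP [0.4874 0.2984 0.2012] yaw 39.94 shift [-0.0012  0.0008  0.0012] turn [ 0.0366 -0.2282 -0.0556] q7 -1.87 F [-0.0916  0.6047 -0.4133] w 0.999 g 0.0
```

View pics/w3c.png

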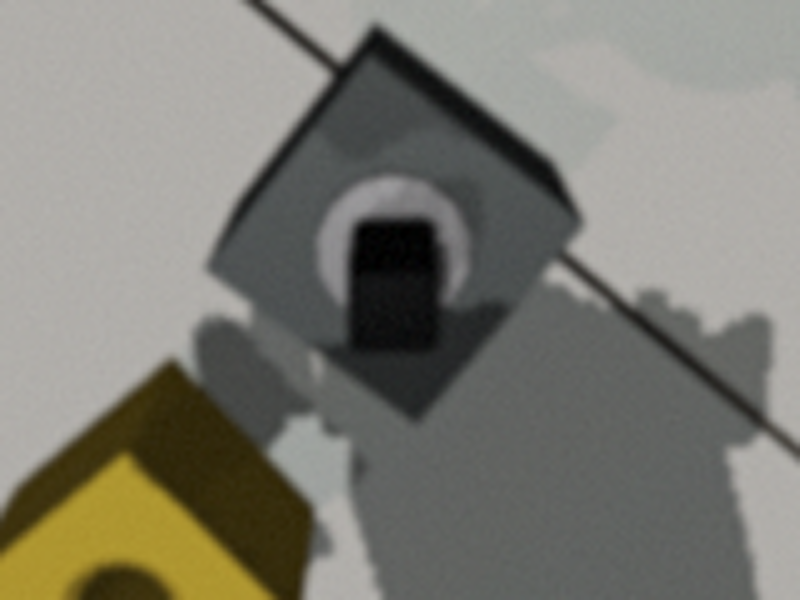

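Run:
```python
from h import *
c=cam('wrist'); f=lambda x,y,z:onz(c,(239+x/5,144+y/5),z)
g=f(395,310,.106); print('grip',g,'collar',f(393,252,.066),'edge yaw',np.degrees(np.arctan2(*(f(440,350,.106)-f(440,270,.106))[1::-1]))%90)
S=[f(x,y,.062) for x,y in[(375,55),(582,222),(416,420),(208,268)]]
print('stand',sum(S)/4,S); go([g[0],g[1],.073],40)
```

```text
grip [0.4855 0.2977 0.106 ] collar [0.4849 0.2979 0.066 ] edge yaw 40.42950208754502
stand [0.4855 0.2978 0.062 ] [array([0.5127, 0.3258, 0.062 ]), array([0.5137, 0.2716, 0.062 ]), array([0.4587, 0.2696, 0.062 ]), array([0.4569, 0.3243, 0.062 ])]
t 5.40 TCP [0.4873 0.2983 0.2011] yaw 39.95 shift [-0.0022 -0.0008  0.1281] turn [ 0.0456 -0.2216 -0.0529] q7 -1.87 F [-0.0922 -0.3023 -0.9212] w 1.001 g 0.0
```

```bash
python3 -m crank '[{"delta_rot":[0,0,0],"xyz":[-0.002,-0.001,0.05],"fingers":-1},{"delta_rot":[0,0,0],"xyz":[-0.002,-0.001,0.09],"fingers":-1},{"delta_rot":[0,0,0],"xyz":[-0.002,-0.001,0.12],"fingers":-0.5},{"delta_rot":[0,0,0],"xyz":[-0.002,-0.001,0.128],"fingers":-0.2},{"delta_rot":[0,0,0],"xyz":[-0.002,-0.001,0.128],"fingers":0},{"delta_rot":[0,0,0],"xyz":[-0.002,-0.001,0.128],"fingers":1},{"delta_rot":[0,0,0],"xyz":[-0.002,-0.001,0.128],"fingers":1},{"delta_rot":[0,0,0],"xyz":[-0.002,-0.001,0.128],"fingers":1},{"delta_rot":[0,0,0],"xyz":[-0.002,-0.001,0.128],"fingers":1},{"delta_rot":[0,0,0],"xyz":[-0.002,-0.001,0.128],"fingers":1}]' 60
python3 -m crank '[{"delta_rot":[0,0,0],"xyz":[0,0,0],"fingers":1},{"delta_rot":[0,0,0],"xyz":[0,0,0],"fingers":1},{"delta_rot":[0,0,0],"xyz":[0,0,0],"fingers":1}]'; python3 -c "
from h import *
go([.4855,.2977,.4],40)"
```

```text
t: 6.4
eef_pos: [0.4852, 0.298, 0.073]
tool_rot: [-0.0, 0.94, 0.342, 0.002]
contact_force: [-1.0, -0.5, 7.2]
gripper_width: 0.177
grasp_force: 58.9
t: 6.7
eef_pos: [0.4853, 0.298, 0.073]
tool_rot: [-0.0, 0.94, 0.342, 0.002]
contact_force: [-0.9, -0.9, 7.7]
gripper_width: 0.175
grasp_force: 58.9
t 6.70 TCP [0.4853 0.298  0.073 ] yaw 39.96 shift [ 0.0012  0.0006 -0.327 ] turn [ 0.0467 -0.2176 -0.0397] q7 -2.00 F [-0.8795 -0.9113  7.7127] w 0.175 g 58.9
```

```bash
python3 -m crank '[{"delta_rot":[0,0,0],"xyz":[0,0,-0.03],"fingers":1},{"delta_rot":[0,0,0],"xyz":[0,0,-0.07],"fingers":1},{"delta_rot":[0,0,0],"xyz":[0,0,-0.11],"fingers":1},{"delta_rot":[0,0,0],"xyz":[0,0,-0.15],"fingers":1},{"delta_rot":[0,0,0],"xyz":[0,0,-0.19],"fingers":1},{"delta_rot":[0,0,0],"xyz":[0,0,-0.23],"fingers":1},{"delta_rot":[0,0,0],"xyz":[0,0,-0.27],"fingers":1},{"delta_rot":[0,0,0],"xyz":[0,0,-0.31],"fingers":1},{"delta_rot":[0,0,0],"xyz":[0,0,-0.33],"fingers":1},{"delta_rot":[0,0,0],"xyz":[0,0,-0.33],"fingers":1}]'
python3 - <<'E'
from h import *
go([.44,-.1,.4],40)
o,p,r=state()
A=[]
for n in('scene','wrist'):
    c=cam(n); tip=p+np.array([0,0,-.07]); u,v=proj(c,tip).astype(int); print(n,u,v,np.linalg.norm(tip-c['origin']))
    h=32 if n=='scene' else 50
    im=c['img'][max(v-h,0):v+h,u-h:u+h]; A.append(cv2.resize(im,(400,400),interpolation=cv2.INTER_CUBIC)); print(max(v-h,0),u-h)
save('k.png',np.hstack(A))
E
```

```text
t: 7.7
eef_pos: [0.4844, 0.2983, 0.405]
tool_rot: [-0.001, 0.94, 0.342, 0.003]
contact_force: [-0.3, 0.7, -0.7]
gripper_width: 0.176
grasp_force: 59.4
t 7.70 TCP [0.4844 0.2983 0.405 ] yaw 39.99 shift [-0.29    0.2766  0.0034] turn [ 0.0817 -0.3969 -0.015 ] q7 -1.74 F [-0.3237  0.7075 -0.6584] w 0.176 g 59.4
scene 272 187 1.008217720367989
155 240
wrist 318 213 0.22161669462347897
163 268
```

View pics/k.png

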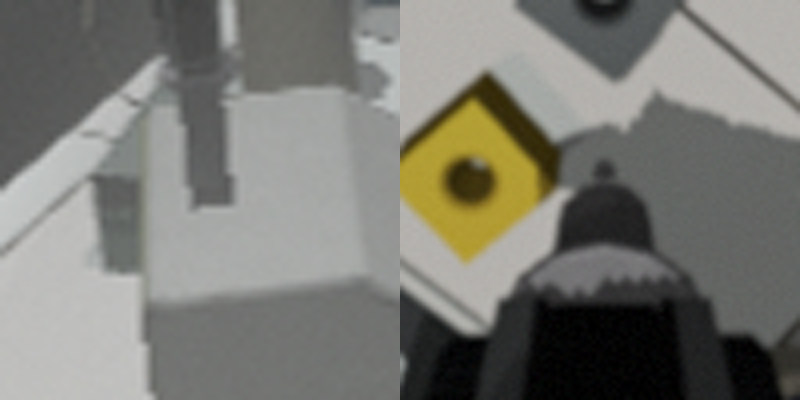

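```bash
python3 -m crank '[{"delta_rot":[0,0,0],"xyz":[-0.02,0.021,0],"fingers":1},{"delta_rot":[0,0,5],"xyz":[-0.05,0.053,0],"fingers":1},{"delta_rot":[0,0,10],"xyz":[-0.08,0.085,0],"fingers":1},{"delta_rot":[0,0,15],"xyz":[-0.11,0.117,0],"fingers":1},{"delta_rot":[0,0,20],"xyz":[-0.14,0.148,0],"fingers":1},{"delta_rot":[0,0,25],"xyz":[-0.17,0.18,0],"fingers":1},{"delta_rot":[0,0,30],"xyz":[-0.2,0.211,0],"fingers":1},{"delta_rot":[0,0,35],"xyz":[-0.23,0.242,0],"fingers":1},{"delta_rot":[0,0,35],"xyz":[-0.26,0.274,0],"fingers":1},{"delta_rot":[0,0,35],"xyz":[-0.28,0.296,0],"fingers":1}]'
python3 -c "
from h import *
go([.45,-.26,.40],5)
c=cam('wrist');o,p,r=state()
for x in(-9,0,9): print(x,proj(c,p+r.apply([x/1000,0,.071])))
"
```

```text
t: 8.8
eef_pos: [0.4577, -0.1134, 0.3989]
tool_rot: [0.0, 0.999, 0.042, -0.002]
contact_force: [0.3, -0.2, -0.7]
gripper_width: 0.176
grasp_force: 59.5
t 8.80 TCP [ 0.4577 -0.1134  0.3989] yaw 4.76 shift [-0.0199  0.1454 -0.001 ] turn [ 0.002   0.1853 -0.2418] q7 -1.40 F [ 0.2554 -0.233  -0.6657] w 0.176 g 59.5
-9 [325.622  223.6687]
0 [325.7675 213.1019]
9 [325.9165 202.2914]
```

```bash
python3 -m crank '[{"delta_rot":[0,0,0],"xyz":[-0.01,0.04,0],"fingers":1},{"delta_rot":[0,0,0],"xyz":[-0.02,0.08,0],"fingers":1},{"delta_rot":[0,0,0],"xyz":[-0.02,0.12,0],"fingers":1},{"delta_rot":[0,0,0],"xyz":[-0.02,0.145,0.03],"fingers":1},{"delta_rot":[0,0,0],"xyz":[-0.02,0.145,0.07],"fingers":1},{"delta_rot":[0,0,0],"xyz":[-0.02,0.145,0.08],"fingers":1},{"delta_rot":[0,0,0],"xyz":[-0.02,0.145,0.08],"fingers":1},{"delta_rot":[0,0,0],"xyz":[-0.02,0.145,0.08],"fingers":1},{"delta_rot":[0,0,0],"xyz":[-0.02,0.145,0.08],"fingers":1}]'
python3 - <<'E'
from h import *
c=cam('wrist'); go([.485,-.269,.2],5)
u,v=proj(c,[.485,-.269,.077]).astype(int); u0,v0=u-90,max(v-90,0); print(u,v,u0,v0)
np.save('c4.npy',np.array(c,dtype=object),allow_pickle=True)
im=c['img'][v0:v0+135,u0:u0+180]; save('s4.png',cv2.resize(im,None,fx=4.4,fy=4.4,interpolation=cv2.INTER_CUBIC))
print([(q['pixel'],q['score']) for q in search_frame('wrist','screw_slot')])
E
```

```text
t: 9.75
eef_pos: [0.4533, -0.2557, 0.3227]
tool_rot: [0.001, 0.999, 0.044, 0.001]
contact_force: [-0.7, -0.8, -0.5]
gripper_width: 0.174
grasp_force: 59.5
t 9.80 TCP [ 0.4531 -0.2558  0.3226] yaw 5.02 shift [0.0303 0.0157 0.1227] turn [ 0.1032 -0.1446  0.0242] q7 -1.16 F [-0.2202  0.1207  0.0053] w 0.181 g 59.5
330 149 240 59
[([326.0, 143.4], 0.75)]
```

View pics/s4.png

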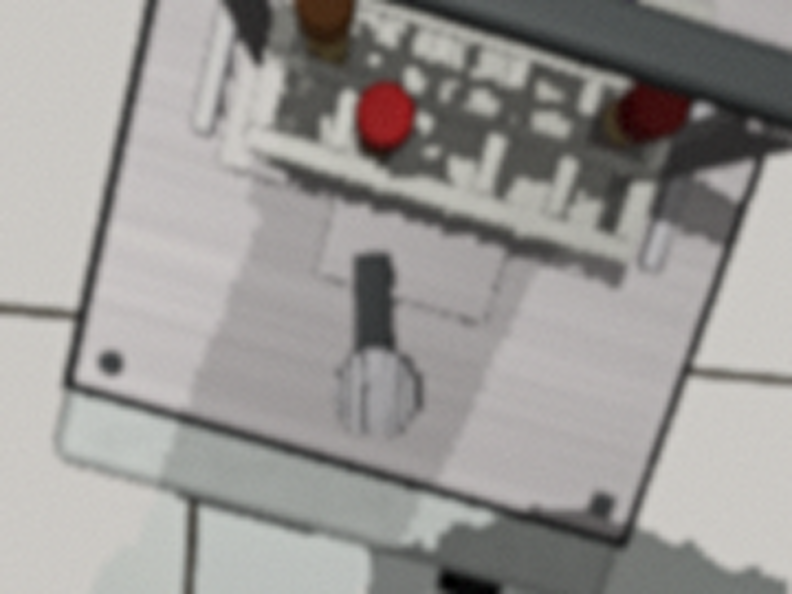

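Run:
```python
from h import *
c=np.load('c4.npy',allow_pickle=True).item(); f=lambda x,y,z:onz(c,(240+x/4.4,59+y/4.4),z)
L,Rr=f(70,385,.055),f(622,543,.055); d=L-Rr; print('near edge',L,Rr,np.linalg.norm(d),'yaw',np.degrees(np.arctan2(d[1],d[0]))-90)
d=f(760,165,.055)-Rr; print('right edge yaw',np.degrees(np.arctan2(d[1],d[0])))
d=f(155,0,.055)-L; print('left edge yaw',np.degrees(np.arctan2(d[1],d[0])))
yaw=np.degrees(np.arctan2((L-Rr)[1],(L-Rr)[0]))-90; a=np.radians(yaw)
print('screw from edge',(L+Rr)/2+np.array([np.cos(a),np.sin(a),0])*.046)
s=f(378,391,.077); print('head',s)
for t,z in(((372,258),.062),((355,258),.062),((391,258),.062)): print('tongue',f(*t,z))
t=f(373,258,.062); d=t-s; print('tongue len',np.linalg.norm(d[:2]),'yaw',np.degrees(np.arctan2(d[1],d[0])))
d=f(354,290,.062)-f(357,340,.062);print(np.degrees(np.arctan2(d[1],d[0])));d=f(393,290,.062)-f(391,340,.062);print(np.degrees(np.arctan2(d[1],d[0])))
```

```text
near edge [ 0.4771 -0.1633  0.055 ] [ 0.4408 -0.3497  0.055 ] 0.18987100259039585 yaw -11.0188647479672
right edge yaw -11.323191206373188
left edge yaw -10.931532277478263
screw from edge [ 0.5041 -0.2653  0.055 ]
head [ 0.4862 -0.2622  0.077 ]
tongue [ 0.5251 -0.257   0.062 ]
tongue [ 0.5247 -0.2518  0.062 ]
tongue [ 0.5256 -0.2629  0.062 ]
tongue len 0.0392297288067212 yaw 7.15967359202575
8.702843706167402
3.291748038153584
```

```bash
python3 -m crank '[{"delta_rot":[0,0,-1],"xyz":[0.009,0.007,0.04],"fingers":1},{"delta_rot":[0,0,-1],"xyz":[0.009,0.007,0.08],"fingers":1},{"delta_rot":[0,0,-1],"xyz":[0.009,0.007,0.12],"fingers":1},{"delta_rot":[0,0,-1],"xyz":[0.009,0.007,0.14],"fingers":1},{"delta_rot":[0,0,-1],"xyz":[0.009,0.007,0.14],"fingers":1},{"delta_rot":[0,0,-1],"xyz":[0.009,0.007,0.14],"fingers":1}]'
python3 - <<'E'
from h import *
c=cam('wrist'); go([.486,-.262,.182],6)
u,v=proj(c,[.486,-.262,.077]).astype(int); u0,v0=u-65,max(v-50,0); print(u,v,u0,v0)
np.save('c5.npy',np.array(c,dtype=object),allow_pickle=True)
o,p,r=state(); print('tip',proj(c,p+r.apply([.009,0,.071])),proj(c,p+r.apply([-.009,0,.071])))
im=c['img'][v0:v0+100,u0:u0+130]; save('s5.png',cv2.resize(im,None,fx=6,fy=6,interpolation=cv2.INTER_CUBIC))
E
```

```text
t: 10.45
eef_pos: [0.4626, -0.2624, 0.1819]
tool_rot: [0.0, 0.999, 0.052, 0.001]
contact_force: [-0.1, -0.5, -0.0]
gripper_width: 0.174
grasp_force: 59.5
t 10.50 TCP [ 0.4631 -0.2626  0.1826] yaw 5.98 shift [0.0229 0.0018 0.0007] turn [ 0.0927 -0.1474 -0.0216] q7 -1.22 F [ 0.7914  1.0479 -0.2117] w 0.179 g 59.5
321 174 256 124
tip [320.0549 201.0069] [320.0176 222.5266]
```

View pics/s5.png

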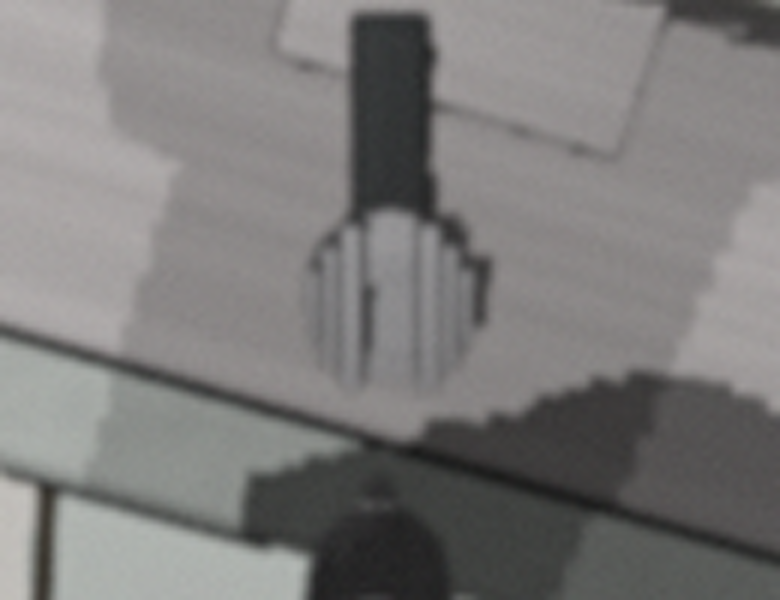

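Run:
```python
from h import *
c=np.load('c5.npy',allow_pickle=True).item(); f=lambda x,y,z:onz(c,(256+x/6,124+y/6),z)
o,p,r=state(); b=r.inv().apply
for n,P in (('head',f(391,302,.077)),('slot L',f(365,302,.077)),('slot R',f(416,302,.077)),('slot top',f(391,225,.077)),('slot bot',f(391,385,.077)),('tip near',f(379,478,p[2]-.071)),('shank L',f(314,560,p[2]-.059)),('shank R',f(445,560,p[2]-.059))): print(n,P,b(P-p))
for P in([(354,40),(352,190)],[(430,40),(432,190)]):
    d=f(*P[0],.062)-f(*P[1],.062); print(np.degrees(np.arctan2(d[1],d[0])))
d=f(366,280,.077)-f(365,350,.077); print('slot',np.degrees(np.arctan2(d[1],d[0])))
```

```text
head [ 0.4865 -0.2614  0.077 ] [0.0231 0.0011 0.1057]
slot L [ 0.4861 -0.2576  0.077 ] [ 0.0231 -0.0027  0.1057]
slot R [ 0.4869 -0.2651  0.077 ] [0.0231 0.0048 0.1057]
slot top [ 0.4978 -0.2602  0.077 ] [0.0345 0.0011 0.1057]
slot bot [ 0.4739 -0.2628  0.077 ] [0.0105 0.0011 0.1056]
tip near [ 0.47   -0.2613  0.1116] [ 0.0068 -0.0007  0.071 ]
shank L [ 0.4622 -0.2539  0.1236] [-0.0002 -0.0088  0.059 ]
shank R [ 0.4639 -0.2702  0.1236] [-0.0002  0.0076  0.059 ]
4.995439017818762
7.297356382164277
slot 5.087684088899927
```

```bash
python3 -m crank '[{"delta_rot":[0,0,0],"xyz":[0.0235,0.0018,0],"fingers":1},{"delta_rot":[0,0,0],"xyz":[0.0235,0.0018,0.01],"fingers":1},{"delta_rot":[0,0,0],"xyz":[0.0235,0.0018,0.02],"fingers":1},{"delta_rot":[0,0,0],"xyz":[0.0235,0.0018,0.028],"fingers":1},{"delta_rot":[0,0,0],"xyz":[0.0235,0.0018,0.033],"fingers":1},{"delta_rot":[0,0,0],"xyz":[0.0235,0.0018,0.036],"fingers":1},{"delta_rot":[0,0,0],"xyz":[0.0235,0.0018,0.038],"fingers":1},{"delta_rot":[0,0,0],"xyz":[0.0235,0.0018,0.04],"fingers":1},{"delta_rot":[0,0,0],"xyz":[0.0235,0.0018,0.04],"fingers":1}]'; python3 -c "
from h import *
go([.486,-.262,.14],6); print(state()[0]['torque'])"
```

```text
t: 11.4
eef_pos: [0.4852, -0.2616, 0.1407]
tool_rot: [-0.0, 0.999, 0.052, -0.0]
contact_force: [0.1, -0.5, -0.0]
gripper_width: 0.178
grasp_force: 59.5
t 11.40 TCP [ 0.4852 -0.2616  0.1407] yaw 5.97 shift [0.0007 0.0005 0.0007] turn [-0.0018  0.0052 -0.0298] q7 -1.28 F [ 0.0877 -0.4961 -0.0325] w 0.178 g 59.5
[ 0.0004  0.0333 -0.0278]
```

```bash
python3 -m crank '[{"delta_rot":[0,0,-7],"xyz":[0,0,0],"fingers":1},{"delta_rot":[0,0,-14],"xyz":[0,0,0],"fingers":1},{"delta_rot":[0,0,-21],"xyz":[0,0,0],"fingers":1},{"delta_rot":[0,0,-28],"xyz":[0,0,0],"fingers":1},{"delta_rot":[0,0,-35],"xyz":[0,0,0],"fingers":1},{"delta_rot":[0,0,-42],"xyz":[0,0,0],"fingers":1},{"delta_rot":[0,0,-49],"xyz":[0,0,0],"fingers":1},{"delta_rot":[0,0,-56],"xyz":[0,0,0],"fingers":1},{"delta_rot":[0,0,-63],"xyz":[0,0,0],"fingers":1},{"delta_rot":[0,0,-70],"xyz":[0,0,0],"fingers":1}]' 80; python3 -m crank '[{"delta_rot":[0,0,-6],"xyz":[0,0,0],"fingers":1},{"delta_rot":[0,0,-8],"xyz":[0,0,0],"fingers":1},{"delta_rot":[0,0,-8],"xyz":[0,0,0],"fingers":1}]'
python3 - <<'E'
from h import *
c=cam('wrist'); go([.486,-.262,.14],84); print(state()[0]['torque'])
u,v=proj(c,[.486,-.262,.077]).astype(int); u0,v0=u-80,max(v-75,0); print(u,v,u0,v0)
np.save('c6.npy',np.array(c,dtype=object),allow_pickle=True)
im=c['img'][v0:v0+120,u0:u0+160]; save('s6.png',cv2.resize(im,None,fx=5,fy=5,interpolation=cv2.INTER_CUBIC))
E
```

```text
t: 12.4
eef_pos: [0.4849, -0.2614, 0.1409]
tool_rot: [-0.0, 0.787, 0.617, -0.0]
contact_force: [-1.5, 1.3, 0.6]
gripper_width: 0.174
grasp_force: 80.5
t: 12.7
eef_pos: [0.4849, -0.2615, 0.1409]
tool_rot: [-0.0, 0.743, 0.669, -0.0]
contact_force: [-1.7, 1.2, 2.2]
gripper_width: 0.179
grasp_force: 80.5
t 12.75 TCP [ 0.4849 -0.2615  0.1409] yaw 83.90 shift [-0.0004  0.0012  0.0009] turn [-0.0413 -0.0052 -0.1012] q7 -0.07 F [-2.3324  0.3174  0.6303] w 0.173 g 80.5
[ 0.2685  0.5244 -0.0079]
319 215 239 140
```

View pics/s6.png

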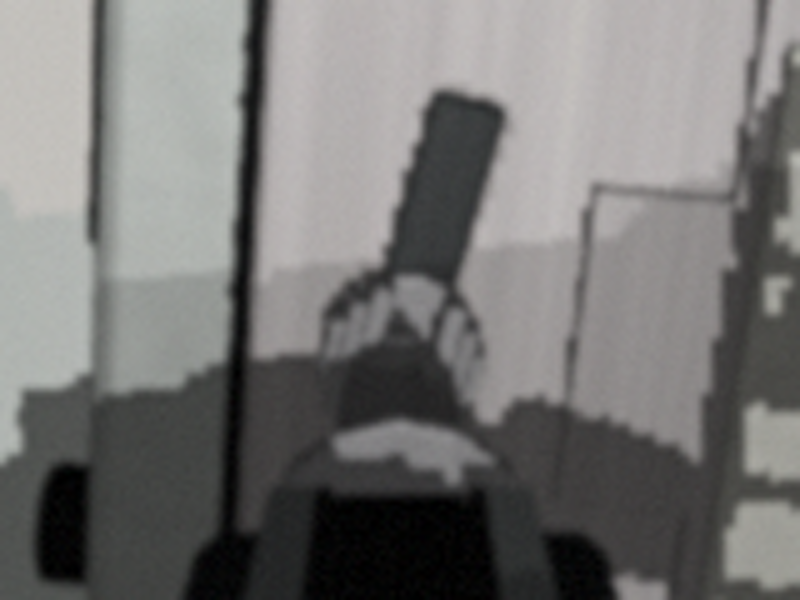

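```bash
python3 -m crank '[{"delta_rot":[0,0,6],"xyz":[0,0,0],"fingers":1},{"delta_rot":[0,0,12],"xyz":[0,0,0],"fingers":1},{"delta_rot":[0,0,12],"xyz":[0,0,-0.01],"fingers":1},{"delta_rot":[0,0,12],"xyz":[0,0,-0.04],"fingers":1},{"delta_rot":[0,0,12],"xyz":[0,0,-0.09],"fingers":1},{"delta_rot":[0,0,12],"xyz":[0,0,-0.14],"fingers":1},{"delta_rot":[0,0,12],"xyz":[0,0,-0.18],"fingers":1},{"delta_rot":[0,0,12],"xyz":[0,0,-0.22],"fingers":1},{"delta_rot":[0,0,12],"xyz":[0,0,-0.26],"fingers":1},{"delta_rot":[0,0,12],"xyz":[0,0,-0.265],"fingers":1}]'
python3 - <<'E'
from h import *
go([.4855,.2977,.405],40)
c=cam('wrist');o,p,r=state()
u,v=proj(c,[.486,-.262,.077]).astype(int); u0,v0=u-50,max(v-50,0); print(u,v,u0,v0)
np.save('c7.npy',np.array(c,dtype=object),allow_pickle=True)
a=cv2.resize(c['img'][v0:v0+100,u0:u0+100],(400,400)); 
u,v=proj(c,p+r.apply([0,0,.071])).astype(int);print(u,v,proj(c,p+r.apply([.009,0,.071])))
b=cv2.resize(c['img'][v-50:v+50,u-50:u+50],(400,400))
save('s7.png',np.hstack([a,b]))
E
```

```text
t: 13.75
eef_pos: [0.4875, -0.2616, 0.4122]
tool_rot: [0.005, 0.808, 0.589, 0.002]
contact_force: [-0.5, 0.2, -1.4]
gripper_width: 0.172
grasp_force: 80.4
t 13.75 TCP [ 0.4875 -0.2616  0.4122] yaw 72.12 shift [ 0.5317 -0.1736  0.0044] turn [ 0.5738 -0.0465 32.1235] q7 -0.07 F [-0.528   0.2487 -1.4018] w 0.172 g 80.4
315 161 265 111
317 211 [317.1194 201.1772]
```

View pics/s7.png

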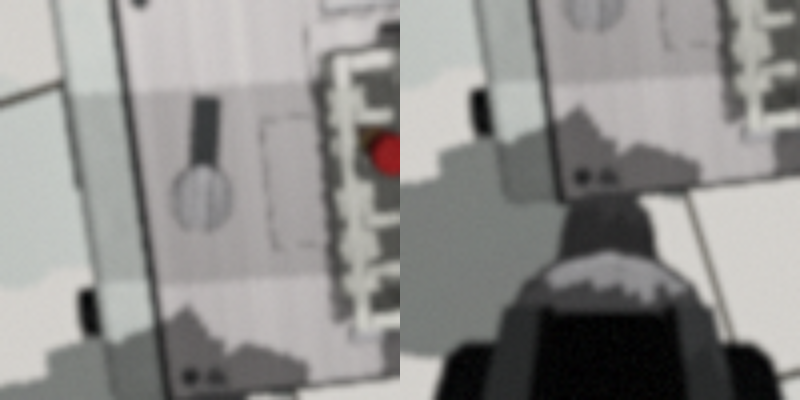

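```bash
python3 -m crank '[{"delta_rot":[0,0,3],"xyz":[0.02,-0.007,0],"fingers":1},{"delta_rot":[0,0,6],"xyz":[0.06,-0.02,0],"fingers":1},{"delta_rot":[0,0,10],"xyz":[0.105,-0.034,0],"fingers":1},{"delta_rot":[0,0,14],"xyz":[0.15,-0.049,0],"fingers":1},{"delta_rot":[0,0,18],"xyz":[0.195,-0.064,0],"fingers":1},{"delta_rot":[0,0,22],"xyz":[0.24,-0.078,0],"fingers":1},{"delta_rot":[0,0,26],"xyz":[0.285,-0.093,0],"fingers":1},{"delta_rot":[0,0,30],"xyz":[0.33,-0.108,0],"fingers":1},{"delta_rot":[0,0,32],"xyz":[0.375,-0.122,0],"fingers":1},{"delta_rot":[0,0,32],"xyz":[0.415,-0.136,0],"fingers":1}]'; python3 -c "
from h import *
go([.4853,.298,.4],40)"
```

```text
t: 14.8
eef_pos: [0.4834, 0.1771, 0.4049]
tool_rot: [0.0, 0.94, 0.342, -0.0]
contact_force: [0.7, -0.2, -0.6]
gripper_width: 0.168
grasp_force: 80.3
t 14.80 TCP [0.4834 0.1771 0.4049] yaw 40.05 shift [ 0.0792 -0.0913  0.0048] turn [-0.0012  0.0584  0.0492] q7 -1.50 F [ 0.7067 -0.1788 -0.6017] w 0.168 g 80.3
```

```bash
python3 -m crank '[{"delta_rot":[0,0,0],"xyz":[0.028,-0.033,0],"fingers":1},{"delta_rot":[0,0,0],"xyz":[0.055,-0.064,0],"fingers":1},{"delta_rot":[0,0,0],"xyz":[0.078,-0.091,0],"fingers":1},{"delta_rot":[0,0,0],"xyz":[0.078,-0.091,0.03],"fingers":1},{"delta_rot":[0,0,0],"xyz":[0.078,-0.091,0.08],"fingers":1},{"delta_rot":[0,0,0],"xyz":[0.078,-0.091,0.13],"fingers":1},{"delta_rot":[0,0,0],"xyz":[0.078,-0.091,0.17],"fingers":1},{"delta_rot":[0,0,0],"xyz":[0.078,-0.091,0.2],"fingers":1},{"delta_rot":[0,0,0],"xyz":[0.078,-0.091,0.21],"fingers":1},{"delta_rot":[0,0,0],"xyz":[0.078,-0.091,0.21],"fingers":1}]'
python3 - <<'E'
from h import *
go([.4853,.298,.073],40)
c=cam('wrist');o,p,r=state()
tip=p+r.apply([0,0,.071]); u,v=proj(c,[.4855,.2978,.062]).astype(int);print(u,v,proj(c,tip),u-60,v-45)
save('k8.png',cv2.resize(c['img'][v-45:v+45,u-60:u+60],None,fx=6,fy=6,interpolation=cv2.INTER_CUBIC))
E
```

```text
t: 15.8
eef_pos: [0.4847, 0.2943, 0.1943]
tool_rot: [0.0, 0.94, 0.342, -0.002]
contact_force: [-0.1, -0.4, -0.7]
gripper_width: 0.169
grasp_force: 80.3
t 15.80 TCP [0.4847 0.2943 0.1943] yaw 40.05 shift [ 0.0032 -0.0024  0.1213] turn [-0.0456  0.1872  0.0464] q7 -1.92 F [-0.0504 -0.3524 -0.7432] w 0.169 g 80.3
316 189 [318.755  211.6533] 256 144
```

```bash
python3 -m crank '[{"delta_rot":[0,0,0],"xyz":[0.0025,-0.002,0.02],"fingers":1},{"delta_rot":[0,0,0],"xyz":[0.0025,-0.002,0.038],"fingers":1},{"delta_rot":[0,0,0],"xyz":[0.0025,-0.002,0.038],"fingers":1},{"delta_rot":[0,0,0],"xyz":[0.0025,-0.002,0.038],"fingers":1}]'; python3 -c "
from h import *
go([.4853,.298,.073],40)"
```

```text
t: 16.25
eef_pos: [0.4865, 0.2982, 0.1583]
tool_rot: [0.0, 0.94, 0.342, 0.0]
contact_force: [0.2, 0.4, -0.7]
gripper_width: 0.172
grasp_force: 80.3
t 16.25 TCP [0.4865 0.2982 0.1583] yaw 39.98 shift [-0.001  -0.0006  0.0853] turn [ 0.0055 -0.0105 -0.0185] q7 -1.96 F [ 0.2418  0.4017 -0.7367] w 0.172 g 80.3
```

```bash
python3 -m crank '[{"delta_rot":[0,0,0],"xyz":[-0.001,-0.0006,0.015],"fingers":1},{"delta_rot":[0,0,0],"xyz":[-0.001,-0.0006,0.025],"fingers":1},{"delta_rot":[0,0,0],"xyz":[-0.001,-0.0006,0.032],"fingers":1},{"delta_rot":[0,0,0],"xyz":[-0.001,-0.0006,0.04],"fingers":1}]'; python3 -c "
from h import *
go([.4853,.298,.073],40)"
```

```text
t: 16.65
eef_pos: [0.4851, 0.2978, 0.117]
tool_rot: [0.0, 0.94, 0.342, -0.0]
contact_force: [0.4, -0.8, -0.2]
gripper_width: 0.174
grasp_force: 80.3
t 16.65 TCP [0.4851 0.2978 0.117 ] yaw 39.97 shift [ 0.0003 -0.      0.044 ] turn [-0.0016  0.021  -0.0271] q7 -2.00 F [ 0.3643 -0.7726 -0.2448] w 0.174 g 80.3
```

In the hole, no force. Down the rest.

```bash
python3 -m crank '[{"delta_rot":[0,0,0],"xyz":[0,0,0.015],"fingers":1},{"delta_rot":[0,0,0],"xyz":[0,0,0.028],"fingers":1},{"delta_rot":[0,0,0],"xyz":[0,0,0.036],"fingers":1},{"delta_rot":[0,0,0],"xyz":[0,0,0.041],"fingers":1},{"delta_rot":[0,0,0],"xyz":[0,0,0.043],"fingers":1},{"delta_rot":[0,0,0],"xyz":[0,0,0.043],"fingers":1}]'; python3 -c "
from h import *
go([.4853,.298,.073],40)"
```

```text
t: 17.25
eef_pos: [0.4852, 0.298, 0.0747]
tool_rot: [-0.0, 0.94, 0.342, -0.0]
contact_force: [0.9, -0.1, -0.5]
gripper_width: 0.175
grasp_force: 80.3
t 17.25 TCP [0.4852 0.298  0.0747] yaw 39.98 shift [0.0001 0.0001 0.0017] turn [-0.0019  0.0026 -0.0226] q7 -2.05 F [ 0.8643 -0.1401 -0.5254] w 0.175 g 80.3
```

```bash
python3 -m crank '[{"delta_rot":[0,0,0],"xyz":[0,0,0.0012],"fingers":1},{"delta_rot":[0,0,0],"xyz":[0,0,0.0012],"fingers":1},{"delta_rot":[0,0,0],"xyz":[0,0,0.0012],"fingers":0.5},{"delta_rot":[0,0,0],"xyz":[0,0,0.0012],"fingers":0},{"delta_rot":[0,0,0],"xyz":[0,0,0.0012],"fingers":-0.3},{"delta_rot":[0,0,0],"xyz":[0,0,0.0012],"fingers":-0.3},{"delta_rot":[0,0,0],"xyz":[0,0,-0.02],"fingers":-0.3},{"delta_rot":[0,0,0],"xyz":[0,0,-0.05],"fingers":-0.3},{"delta_rot":[0,0,0],"xyz":[0,0,-0.09],"fingers":-0.3},{"delta_rot":[0,0,0],"xyz":[0,0,-0.125],"fingers":-0.3}]'
python3 - <<'E'
from h import *
go([.4853,.298,.43],40)
c=cam('wrist'); im=c['img']; w3=np.load('w3.npy')
print('key',[(q['pixel'],q['score'],onz(c,q['pixel'],.09)) for q in search_frame('wrist','key')])
# dark grip blob & bright collar around expected place
for z in(.106,.066): print(z,proj(c,[.4855,.2977,z]))
u,v=proj(c,[.4855,.2977,.106]).astype(int)
g=cv2.cvtColor(im,cv2.COLOR_RGB2GRAY)[v-40:v+40,u-40:u+40]
n,l,s,ce=cv2.connectedComponentsWithStats((g<40).astype(np.uint8)); print([(s[i],ce[i]+[u-40,v-40]) for i in range(1,n) if s[i][4]>30])
g3=cv2.cvtColor(w3,cv2.COLOR_RGB2GRAY)[206-40:206+40,318-40:318+40]
n,l,s,ce=cv2.connectedComponentsWithStats((g3<40).astype(np.uint8)); print('before',[(s[i],ce[i]+[278,166]) for i in range(1,n) if s[i][4]>30])
E
```

```text
t: 18.25
eef_pos: [0.485, 0.2981, 0.2013]
tool_rot: [-0.0, 0.94, 0.342, 0.0]
contact_force: [0.7, 0.1, 0.1]
gripper_width: 0.653
grasp_force: 0.0
t 18.25 TCP [0.485  0.2981 0.2013] yaw 39.99 shift [ 0.0002  0.0002 -0.2287] turn [-0.0135 -0.0092 -0.0058] q7 -1.92 F [0.7291 0.0582 0.1294] w 0.653 g 0.0
key [([319.7, 194.6], 0.8, array([0.4883, 0.2999, 0.09  ]))]
0.106 [319.6657 203.4031]
0.066 [319.5465 191.6439]
[(array([ 9,  0, 18, 23, 34], dtype=int32), array([296.7353, 173.6471])), (array([ 48,   0,  27,  21, 104], dtype=int32), array([340.4327, 171.4519])), (array([ 30,  25,  21,  31, 504], dtype=int32), array([319.6726, 202.0139]))]
before [(array([ 8,  0, 17, 22, 31], dtype=int32), array([294.2903, 176.0323])), (array([50,  0, 24, 19, 99], dtype=int32), array([340.3333, 173.3131])), (array([ 30,  22,  25,  38, 532], dtype=int32), array([318.1485, 203.2444])), (array([ 0, 57, 11, 20, 85], dtype=int32), array([281.3882, 232.6588]))]
```

Run:
```python
from h import *
im=cam('wrist')['img']; w3=np.load('w3.npy')
g,h=[cv2.cvtColor(a,cv2.COLOR_RGB2GRAY) for a in(im,w3)]
t=h[176:216,300:336]; m=cv2.matchTemplate(g[150:250,270:370],t,cv2.TM_CCOEFF_NORMED); _,s,_,l=cv2.minMaxLoc(m); print(s,l,'expected ~',(30,26))
a,b=h[176:226:3,296:342:3], g[175:225:3,297:343:3]
print(a[:,::1]); print(b)
go([.485,-.26,.43],-11)
```

```text
0.9745672941207886 (32, 27) expected ~ (30, 26)
[[ 63  87  88  85  81  82  83  81  86  85  84  85  85  84  80  41]
 [ 88  84  85  85  82  86 103 119 101  83  78  77  76  83  83  81]
 [ 84  85  86  78 114 151 150 148 127 128  96  64  71  76  84  85]
 [ 85  86  83 114 150 149 128 122 123 123 120 110  65  76  82  79]
 [ 85  84  84 142 139  54  34  31  31  29  95 126  70  73  79  80]
 [ 84  82 109 143 114   4   2   0   4   3  70 121  98  75  80  78]
 [ 80  83 106 141  94   3   5   3   2   2  31 113  97  78  80  81]
 [ 83  81 103 139  82   2   1   5   6   8  28 109 106  80  80  80]
 [ 78  82  84 134  83  19  21  21  18  18  30 118  84  78  77  79]
 [ 81  77  82  99  79  19  21  16  20  19  42 100  79  70  69  78]
 [ 80  79  79  80  53  18  17  17  14  17  22  49  49  38  38  77]
 [ 85  80  78  78  52  10  11  16  17  14  20  40  39  37  61  99]
 [100  90  68  68  42  13  13  15  12  15  25  42  37  58  97  99]
 [ 98 100 123  49  37  37  38  39  38  36  40  39  44  94  98  98]
 [ 96  98 131  98  63  39  39  40  39  38  42  45  94 100  98  98]
 [ 79  97 104  98 102  82  44  38  39  40  41  
[... 686 characters left out ...]
 79]
 [ 82  87  82 105 139  33  20  22  17  21  15 108  93  82  80  81]
 [ 82  80  81  83 118  29  19  17  18  15  14  70  73  70  62  77]
 [ 70  46  51  81  86  19  21  19  17  16  14  43  42  42  40  79]
 [ 96  50  44  75  81  19  15  16  14  14  15  42  42  40  74 103]
 [103 100  63  44  42  25  25  20  19  18  20  41  44  62 100 103]
 [104 102 103  81  43  43  43  44  42  44  41  41  55 101 104 104]
 [ 90 104 103 106  93  51  42  40  43  43  40  48  96 102 102 103]
 [ 76  91 103 106 105 102  66  41  41  41  44  94 104 103 102 102]]
t 18.40 TCP [0.4863 0.2991 0.2022] yaw 39.96 shift [-0.3589  0.4279 -0.2291] turn [-0.0678 -0.2776 50.957 ] q7 -1.92 F [ 0.1365 -0.6154 -0.3213] w 0.646 g 0.0
```

```bash
python3 -m crank '[{"delta_rot":[0,0,0],"xyz":[0,0,-0.04],"fingers":-1},{"delta_rot":[0,0,0],"xyz":[0,0,-0.09],"fingers":-1},{"delta_rot":[0,0,0],"xyz":[0,0,-0.14],"fingers":-1},{"delta_rot":[0,0,0],"xyz":[0,0,-0.18],"fingers":-1},{"delta_rot":[0,0,0],"xyz":[0,0,-0.21],"fingers":-1},{"delta_rot":[0,0,0],"xyz":[0,0,-0.21],"fingers":-1}]'; python3 -m crank '[{"delta_rot":[0,0,-4],"xyz":[-0.03,0.05,0],"fingers":-1},{"delta_rot":[0,0,-8],"xyz":[-0.06,0.1,0],"fingers":-1},{"delta_rot":[0,0,-12],"xyz":[-0.09,0.15,0],"fingers":-1},{"delta_rot":[0,0,-16],"xyz":[-0.12,0.2,0],"fingers":-1},{"delta_rot":[0,0,-20],"xyz":[-0.15,0.25,0],"fingers":-1},{"delta_rot":[0,0,-25],"xyz":[-0.18,0.3,0],"fingers":-1},{"delta_rot":[0,0,-30],"xyz":[-0.21,0.35,0],"fingers":-1},{"delta_rot":[0,0,-35],"xyz":[-0.24,0.4,0],"fingers":-1},{"delta_rot":[0,0,-39],"xyz":[-0.27,0.44,0],"fingers":-1},{"delta_rot":[0,0,-39],"xyz":[-0.3,0.47,0],"fingers":-1}]'; python3 -c "
from h import *
go([.573,-.28,.36],79)"
```

```text
t: 19.0
eef_pos: [0.4861, 0.2992, 0.413]
tool_rot: [-0.001, 0.94, 0.342, 0.003]
contact_force: [-0.6, -0.5, -0.8]
gripper_width: 1.0
grasp_force: 0.0
t: 20.0
eef_pos: [0.5546, -0.1992, 0.4072]
tool_rot: [-0.001, 0.771, 0.637, -0.001]
contact_force: [1.2, 0.4, 0.2]
gripper_width: 1.0
grasp_force: 0.0
t 20.00 TCP [ 0.5546 -0.1992  0.4072] yaw 79.08 shift [-0.0759  0.0336  0.0471] turn [-0.1744 -0.0219  0.0753] q7 -0.20 F [1.1924 0.4128 0.1796] w 1.000 g 0.0
```

```bash
python3 -m crank '[{"delta_rot":[0,0,0],"xyz":[-0.04,0.02,0],"fingers":-1},{"delta_rot":[0,0,0],"xyz":[-0.04,0.02,0],"fingers":-1},{"delta_rot":[0,0,0],"xyz":[-0.04,0.02,0],"fingers":-1},{"delta_rot":[0,0,0],"xyz":[-0.04,0.02,0],"fingers":-1}]'
cat > bar.py <<'E'
from h import *
c=cam('wrist'); go([.573,-.28,.36],79)
o,p,r=state()
for q in cut_out('wrist','rack_bar')[:2]:
    ys,xs=np.nonzero(q['pixels']); (u,v),(w,h),a=cv2.minAreaRect(np.c_[xs,ys].astype(np.float32)); b=cv2.boxPoints(((u,v),(w,h),a))
    W=np.array([onz(c,k,.217) for k in b]); e=[W[1]-W[0],W[2]-W[1]]; e.sort(key=np.linalg.norm)
    print('score %.2f'%q['score'],'n',len(xs),'px',q['pixel'],'box',(u,v),(w,h),'centre',W.mean(0),'len/wid',np.linalg.norm(e[1]),np.linalg.norm(e[0]),'yaw',np.degrees(np.arctan2(e[1][1],e[1][0]))%180)
for X in([.573,-.28,.217],[.573-.011,-.28-.057,.217],[.573+.011,-.28+.057,.217]): print(proj(c,X))
E
python3 bar.py
```

```text
t: 20.4
eef_pos: [0.567, -0.2381, 0.4086]
tool_rot: [-0.001, 0.771, 0.637, -0.0]
contact_force: [1.1, 0.5, 1.3]
gripper_width: 1.005
grasp_force: 0.0
t 20.45 TCP [ 0.5671 -0.2378  0.4091] yaw 79.14 shift [-0.0403  0.0138  0.0491] turn [-0.0599 -0.0227  0.1403] q7 -0.16 F [ 0.0232  0.5816 -0.3179] w 1.000 g 0.0
[329.6555 211.2232]
[329.1293 253.4853]
[330.2338 164.7819]
```

Run:
```python
from h import *
c=cam('wrist'); g=cv2.cvtColor(c['img'],cv2.COLOR_RGB2GRAY); np.save('c8.npy',np.array(c,dtype=object),allow_pickle=True)
print([(q['pixel'],q['score']) for q in search_frame('wrist','rack_bar')],[(q['pixel'],q['score'],q['pixels'].sum()) for q in cut_out('wrist','rack')])
for v in range(140,272,8): print(v,g[v,306:356:2])
```

```text
[([323.8, 181.5], 0.63)] [([326.3, 182.3], 0.8, np.int64(3620))]
140 [172 168 162 170 170 171 170 170 170 172 171 171 172 170 171 172 168 166
 166 158 174 178 177 171 178]
148 [176 177 175 176 180 183 176 171 103  51  54  50  74 143 159 160 156 158
 152 152 153 153 148 150 151]
156 [169 171 167 178 180 180 174 156  91  58  51  49  49  52 132 178 170 160
 166 168 160 149 127 139 140]
164 [164 172 166 165 165 155  85  72  68  61  80  95  93  89  96 162 168 115
  77 126 164 145 128 134 139]
172 [156 167 152 115 119 112 109  77  71  53  66  78  79  75  99 166 163 143
 144 142 160 126 125 141 149]
180 [132 129  51  49  54  50  42  68  71  60  66  77  78  72  94 140 127  82
  90 148 162 123 128 130 146]
188 [140 163 161 142 127 129  81  74  71  61  67  76  76  74 100 158 149  83
  98 161 162 117 128 132 144]
196 [ 74  95 112 120 135 146 133  83  66  51  67  75  76  71  88 121 129 132
 131 154 162 117 126 141 144]
204 [ 65  72  66  70  76  69  68  71  62  40  66  76  72  70  57  40  18  15
  21  46  77 113 123 135 158]
212 [ 74  75  56  51  51  53  50  70  59  32  30  33  35  38  50  43  32  28
  29  44  88 135 138 138 155]
220 [ 81  98  94  95  98 100  93  93  75  27  27  33  29  33 160 177 131  86
  89  98 133 156 158 163 160]
228 [ 83  81  81  81  79  74  79  79  66  35  31  32  30  44 135 152 151 150
 152 156 153 151 151 154 151]
236 [111 110 111 110 113 108 110 113 130  49  35  37  43  80 172 189 189 190
 188 189 191 190 190 188 188]
244 [111 108 111 117 121 126 175 190 177  63  40  41  52  86 173 190 190 190
 190 187 189 189 187 189 189]
252 [189 188 187 189 188 187 188 189 180  81  37  67  78  91 173 188 189 188
 190 188 190 190 188 189 189]
260 [148 189 189 189 188 189 188 189 188 189 191 189 187 188 189 188 188 189
 189 190 189 190 189 188 189]
268 [146 151 189 189 186 189 188 189 187 190 188 188 190 189 188 191 190 189
 188 191 190 185 184 181 164]
```

```bash
python3 -m crank '[{"delta_rot":[0,0,0],"xyz":[-0.02,0.007,0.01],"fingers":-1},{"delta_rot":[0,0,0],"xyz":[-0.04,0.014,0.03],"fingers":-1},{"delta_rot":[0,0,0],"xyz":[-0.04,0.014,0.07],"fingers":-1},{"delta_rot":[0,0,0],"xyz":[-0.04,0.014,0.11],"fingers":-1},{"delta_rot":[0,0,0],"xyz":[-0.04,0.014,0.13],"fingers":-1},{"delta_rot":[0,0,0],"xyz":[-0.04,0.014,0.13],"fingers":-1},{"delta_rot":[0,0,0],"xyz":[-0.04,0.014,0.13],"fingers":-1},{"delta_rot":[0,0,0],"xyz":[-0.04,0.014,0.13],"fingers":-1}]'
python3 - <<'E'
from h import *
c=cam('wrist'); go([.573,-.28,.191],79); g=cv2.cvtColor(c['img'],cv2.COLOR_RGB2GRAY)
for X in([.573,-.28,.217],[.573-.011,-.28-.057,.217],[.573+.011,-.28+.057,.217]): print(proj(c,X))
for v in range(90,300,14): print(v,g[v,296:344:2])
E
```

```text
t: 21.45
eef_pos: [0.5741, -0.2824, 0.281]
tool_rot: [0.001, 0.772, 0.636, 0.001]
contact_force: [0.4, -0.4, 0.3]
gripper_width: 0.997
grasp_force: 0.0
t 21.50 TCP [ 0.5742 -0.2823  0.2813] yaw 78.95 shift [ 0.002  -0.0018  0.0902] turn [ 0.149   0.027  -0.0484] q7 -0.17 F [0.0525 0.8508 0.5007] w 1.001 g 0.0
[315.8634 212.7783]
[316.2247 279.1426]
[315.4424 135.4201]
90 [132 132 131 133 132 131 132 132 129 127 126 129 128 128 128 126 126 126
 127 126 127 127 127 126]
104 [153 155 154 156 157 156 156 154 154 153 154 153 156 158 157 157 160 160
 162 162 160 157 159 161]
118 [140 139 129 137 147 141 133 139 143 142 134 139 142 142 135 134 144 145
 138 130 146 144 146 146]
132 [160 160 160 158 155  95  58  87  91  86  92  93  86  60 101 150 142 160
 156 150 151 153 144 135]
146 [170 168 171 153 103  76  57  84  88  89  87  89  84  62 130 154 148 154
 161 146  88  64 114 136]
160 [ 41  45  48  55  43  56  55  78  86  88  85  89  83  61 147 167 158 170
 164 132  71 107 151 142]
174 [ 59  54  59 122 146  85  60  76  85  84  87  86  82  59 130 155 145 144
 148 141 121 117 124 144]
188 [112 113 113 113 115  86  52  75  85  82  84  81  80  66 131 147 114 113
 111 114 118 119 113 146]
202 [ 61  65  62  64  64  80  49  58  68  68  69  71  67  60 117  76  49  22
  18  20  24  19  52 130]
216 [45 44 46 43 46 52 42 52 57 56 65 67 65 50 59 57 43 44 41 34 28 33 51 63]
230 [ 56  53  51  53  49  51  33  24  25  31  28  25  25  31  63  73 104 132
 140 139 138 137 144 143]
244 [ 96  96  98  97  95  97  63  26  27  30  28  26  25  62 157 171 171 169
 169 170 170 170 171 169]
258 [ 96  97  98  94  97  94  56  25  26  27  29  28  26  28  79 101 155 171
 169 170 171 171 168 170]
272 [170 169 169 167 170 167  91  24  26  26  26  24  26  26 136 170 171 168
 170 170 169 167 169 169]
286 [111 167 171 171 168 169 171 168 169 171 169 168 170 170 169 170 170 169
 170 170 170 170 168 168]
```

```bash
python3 -m crank '[{"delta_rot":[0,0,0],"xyz":[0.002,-0.0015,0.03],"fingers":-1},{"delta_rot":[0,0,0],"xyz":[0.002,-0.0015,0.06],"fingers":-1},{"delta_rot":[0,0,0],"xyz":[0.002,-0.0015,0.08],"fingers":-1},{"delta_rot":[0,0,0],"xyz":[0.002,-0.0015,0.09],"fingers":-1},{"delta_rot":[0,0,0],"xyz":[0.002,-0.0015,0.09],"fingers":-0.5},{"delta_rot":[0,0,0],"xyz":[0.002,-0.0015,0.09],"fingers":0},{"delta_rot":[0,0,0],"xyz":[0.002,-0.0015,0.09],"fingers":0.4}]' 80; python3 -c "
from h import *
go([.573,-.28,.191],79)"
```

```text
t: 22.2
eef_pos: [0.5732, -0.2797, 0.1914]
tool_rot: [0.001, 0.772, 0.636, 0.001]
contact_force: [0.3, 0.7, 1.1]
gripper_width: 0.513
grasp_force: 0.0
t 22.20 TCP [ 0.5732 -0.2797  0.1914] yaw 78.97 shift [-0.0003 -0.0001  0.0004] turn [ 0.1477  0.0291 -0.0301] q7 -0.23 F [0.287  0.7209 1.0905] w 0.513 g 0.0
```

```bash
python3 -m crank '[{"delta_rot":[0,0,0],"xyz":[0,0,0],"fingers":0.6},{"delta_rot":[0,0,0],"xyz":[0,0,0],"fingers":0.7},{"delta_rot":[0,0,0],"xyz":[0,0,0],"fingers":1},{"delta_rot":[0,0,0],"xyz":[0,0,0],"fingers":1},{"delta_rot":[0,0,0],"xyz":[0,0,0],"fingers":1},{"delta_rot":[0,0,0],"xyz":[0,0,0],"fingers":1}]' 90; python3 -c "
from h import *
go([.573,-.28,.291],79)"
```

```text
t: 22.8
eef_pos: [0.5724, -0.2796, 0.1906]
tool_rot: [0.0, 0.772, 0.636, 0.0]
contact_force: [-2.1, 0.7, 5.4]
gripper_width: 0.124
grasp_force: 88.0
t 22.80 TCP [ 0.5724 -0.2796  0.1906] yaw 78.97 shift [-0.0003  0.0007 -0.1004] turn [ 0.0402  0.0263 -0.0341] q7 -0.23 F [-2.1154  0.6842  5.4009] w 0.124 g 88.0
```

```bash
python3 -m crank '[{"delta_rot":[0,0,0],"xyz":[0,0,-0.002],"fingers":1},{"delta_rot":[0,0,0],"xyz":[0,0,-0.005],"fingers":1},{"delta_rot":[0,0,0],"xyz":[0,0,-0.008],"fingers":1},{"delta_rot":[0,0,0],"xyz":[0,0,-0.012],"fingers":1}]'; python3 -c "
from h import *
go([.573,-.28,.291],79);print(state()[0]['torque'])"
```

```text
t: 23.2
eef_pos: [0.5718, -0.2795, 0.2015]
tool_rot: [-0.0, 0.772, 0.636, -0.0]
contact_force: [0.6, 0.5, -3.4]
gripper_width: 0.123
grasp_force: 87.7
t 23.20 TCP [ 0.5718 -0.2795  0.2015] yaw 78.98 shift [-0.0003  0.0012 -0.0895] turn [-0.0495 -0.0138 -0.0221] q7 -0.22 F [ 0.5674  0.4548 -3.4232] w 0.123 g 87.7
[-0.0252 -0.0193  0.034 ]
```

Free, carrying about 3.5–4 N. Continue.

```bash
python3 -m crank '[{"delta_rot":[0,0,0],"xyz":[0,0,-0.008],"fingers":1},{"delta_rot":[0,0,0],"xyz":[0,0,-0.018],"fingers":1},{"delta_rot":[0,0,0],"xyz":[0,0,-0.028],"fingers":1},{"delta_rot":[0,0,0],"xyz":[0,0,-0.039],"fingers":1},{"delta_rot":[0,0,0],"xyz":[0,0,-0.05],"fingers":1},{"delta_rot":[0,0,0],"xyz":[0,0,-0.061],"fingers":1},{"delta_rot":[0,0,0],"xyz":[0,0,-0.072],"fingers":1},{"delta_rot":[0,0,0],"xyz":[0,0,-0.081],"fingers":1},{"delta_rot":[0,0,0],"xyz":[0,0,-0.087],"fingers":1},{"delta_rot":[0,0,0],"xyz":[0,0,-0.089],"fingers":1}]'; python3 -m crank '[{"delta_rot":[0,0,0],"xyz":[0,0,0],"fingers":1},{"delta_rot":[0,0,0],"xyz":[0,0,0],"fingers":1},{"delta_rot":[0,0,0],"xyz":[0,0,0],"fingers":1},{"delta_rot":[0,0,0],"xyz":[0,0,0],"fingers":1},{"delta_rot":[0,0,0],"xyz":[0,0,0],"fingers":1}]'
python3 - <<'E'
from h import *
go([.573,-.28,.291],79);print(state()[0]['torque'],np.abs(state()[0]['joint_vel']).max())
for n in('scene','top'):
    c=cam(n)
    for t in('rack','tube_0','key','key_stand','specimen_cup','small_bottle'): print(n,t,[(np.round(q['pixel'],1),round(q['score'],2)) for q in search_frame(n,t)[:4]])
E
```

```text
t: 24.2
eef_pos: [0.5724, -0.2796, 0.2916]
tool_rot: [0.0, 0.772, 0.636, 0.0]
contact_force: [-0.1, 0.5, -3.7]
gripper_width: 0.12
grasp_force: 87.7
t: 24.7
eef_pos: [0.5721, -0.2795, 0.2905]
tool_rot: [-0.0, 0.772, 0.636, -0.0]
contact_force: [-0.1, 1.1, -3.6]
gripper_width: 0.122
grasp_force: 87.7
t 24.70 TCP [ 0.5721 -0.2795  0.2905] yaw 78.97 shift [-0.0003  0.001  -0.0005] turn [-0.0187 -0.0053 -0.0253] q7 -0.16 F [-0.1233  1.098  -3.5629] w 0.122 g 87.7
[ 0.0375 -0.0304  0.0358] 0.01222558750819664
scene rack [(array([332.2, 139.2]), 0.65)]
scene tube_0 [(array([332.5, 136.3]), 0.51), (array([287. , 277.4]), 0.46)]
scene key [(array([282.1, 267. ]), 0.49)]
scene key_stand [(array([316.7, 281.4]), 0.96), (array([285.2, 276.4]), 0.57)]
scene specimen_cup [(array([361.5, 211.9]), 0.53)]
scene small_bottle [(array([344.1, 240.8]), 0.47)]
top rack [(array([431.6, 178. ]), 0.94)]
top tube_0 []
top key [(array([238.3, 206.5]), 0.48)]
top key_stand [(array([236.1, 240.1]), 0.81), (array([240. , 210.8]), 0.79), (array([202.8, 208.5]), 0.68)]
top specimen_cup [(array([352.6, 246.9]), 0.79)]
top small_bottle []
```

```bash
python3 -c "
from h import *
print(job.hand_in())"
```

```text
the job is handed in; nothing more can be done
None
```

The job is handed in at about 25 s of robot time: the screw was turned to about 1.4 rad with its tongue clear of the tab, the key hangs in its stand again, and the rack is held still about 10 cm above the shaker, with levelness and all four tubes inferred from the steady force and pose rather than seen, because my picture views were used up.

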